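# Feel for the full spice tin and slide it home on the weighing plate

### The job

One of the three identical spice tins on the packing board is still full, the other two are nearly empty: nudge them to feel which is the full one. Slide that one, without lifting or toppling it, into the corner of the fence over the weighing plate, flat against both stops, so that its weight sinks the plate; do not ram it hard into the fence. Leave the other two tins where they stand, give or take a nudge of a few centimetres, and do not disturb the two small jars between them.

Things in the scene. Friction and masses are not known exactly. Their poses are not given: they have to be found in the camera images.
- board: the packing board, a fixed wooden board 330 mm (x) x 615 mm (y), 20 mm thick, lying on the table. Origin on its underside; it reaches from x -150 to 180 and y -320 to 295 mm from the origin, its top is at z 20 mm. x points away from the robot to the far fence, y to the side stop. The tins start in a row along y on its near half
- fence: the L-shaped dark wooden fence fixed on the board, with the board's frame as its own: the far fence's inner face is at x 165 mm (from y -320 to 295), the side stop's inner face at y 280 mm (from x 66 to 165). Both are 15 mm thick and stand 35 mm above the board's top
- corner (a point): the point at the level of the board's top where the inner faces of the far fence and the side stop meet; the full tin must come to lie in this corner, on the -x and -y side of it; axes as the board's
- plate (a joint): the steel weighing plate let into the board in that corner, 95 mm (x) x 119 mm (y), its top flush with the board: 0 = up, 0.003 m = fully sunk. Only the full tin sinks it, and only when it is clear of the board around the plate; a nearly empty tin leaves it up
- tin_a: a closed spice tin, the three look exactly alike: plain metal with a black lid, 86 mm (its x) x 104 mm (its y) x 70 mm high; origin at the centre of its underside, z up. It stands on the packing board. One of the three weighs about 0.8 to 0.95 kg, the other two about 0.2 to 0.27 kg each; which is which changes and cannot be seen
- tin_b: a closed spice tin, the three look exactly alike: plain metal with a black lid, 86 mm (its x) x 104 mm (its y) x 70 mm high; origin at the centre of its underside, z up. It stands on the packing board. One of the three weighs about 0.8 to 0.95 kg, the other two about 0.2 to 0.27 kg each; which is which changes and cannot be seen
- tin_c: a closed spice tin, the three look exactly alike: plain metal with a black lid, 86 mm (its x) x 104 mm (its y) x 70 mm high; origin at the centre of its underside, z up. It stands on the packing board. One of the three weighs about 0.8 to 0.95 kg, the other two about 0.2 to 0.27 kg each; which is which changes and cannot be seen
- jar_1: a small white jar with a black lid standing between the tins on the packing board, 38 mm in diameter, 55 mm high; origin at the centre of its underside. It is to be left alone
- jar_2: a small white jar with a black lid standing between the tins on the packing board, 38 mm in diameter, 55 mm high; origin at the centre of its underside. It is to be left alone

How it is judged (in metres and radians):
At the end, for the whole second after the job is handed in: The full tin stands in the corner at rest within 5 mm of both stops and square to them within 0.06 rad, the plate is sunk by more than 1.5 mm, and the other two tins are within 60 mm of where they began (value of joint plate above 0.0015 m and ((x of tin_a in the frame of board above 0.117 m and y of tin_a in the frame of board above 0.223 m and z of tin_a in the frame of board below 0.03 m and angle between the x axis of tin_a and the x axis of board, either way round below 0.06 rad and linear speed of tin_a below 0.01 m/s and distance of each of tin_b, tin_c from where it was at the start of the episode below 0.06 m) or (x of tin_b in the frame of board above 0.117 m and y of tin_b in the frame of board above 0.223 m and z of tin_b in the frame of board below 0.03 m and angle between the x axis of tin_b and the x axis of board, either way round below 0.06 rad and linear speed of tin_b below 0.01 m/s and distance of each of tin_a, tin_c from where it was at the start of the episode below 0.06 m) or (x of tin_c in the frame of board above 0.117 m and y of tin_c in the frame of board above 0.223 m and z of tin_c in the frame of board below 0.03 m and angle between the x axis of tin_c and the x axis of board, either way round below 0.06 rad and linear speed of tin_c below 0.01 m/s and distance of each of tin_a, tin_b from where it was at the start of the episode below 0.06 m))); the robot touches nothing.
It fails at once if a tin is lifted more than 30 mm or toppled (height (world z) of any of tin_a, tin_b, tin_c above 0.05 m or angle between any of tin_a, tin_b, tin_c's own z axis and vertical above 0.35 rad).
It fails at once if a small jar is moved more than 25 mm or toppled (distance of any of jar_1, jar_2 from where it was at the start of the episode above 0.025 m or angle between any of jar_1, jar_2's own z axis and vertical above 0.35 rad).
It fails at once if a tin is pushed by the fingers with more than 60 N (contact force between any of tin_a, tin_b, tin_c and the fingers above 60 N).
It also fails if it takes over 72 s, if anything falls off the work surface, if the arm or the gripper's body presses on something with over 40 N, if the wrist force passes 120 N, or if a joint passes its speed limit or range.

### The arm

A 6-joint arm with a two-finger parallel gripper is mounted at the origin on the work surface. World frame = base frame: x ahead of the robot, y to its left, z up, the work surface at z = 0. Lengths are in mm, angles in degrees, forces in N, time in s.
With the tool pointing down it reaches from about 350 to 850 mm from the base axis. Payload 8.1 kg.
Tool frame: the origin (TCP) lies midway between the tips of the shut fingers; the grasp point (between the pads) lies 19 mm behind it; z points along the fingers, y is the line along which they close (so a half turn about z gives the same grasp; the last joint's range is limited). The gripper opens to 85 mm and grips with 20 to 120 N. Pads are 22 mm wide; open, the fingers measure 114 mm over their backs; the gripper's body (76 mm by 85 mm) begins 54 mm behind the grasp point. The pads swing forward as they close: fully open they stand 13 mm farther back than shut.
Start: joints at [64.492, 7.471, 85.268, -0, 87.261, -4.893], TCP at [211.231, 561.593, 231.292] pointing down, gripper open.
Joint ranges: [-169.43, 169.43], [-51.17, 129.36], [1.28, 143.12], [-76.62, 256.62], [0, 156.53], [-152.29, 152.29]. Speed limits (degrees/s): [136.94, 136.94, 159.86, 180, 180, 180].

### API

Orientations are given as [roll, pitch, yaw] about the fixed x, y, z axes, in that order (R = Rz(yaw) Ry(pitch) Rx(roll)).
In Python, from bench import r gives the robot as it stands. The module is installed in compiled form; this text tells all that it offers.
- The arm moves only by the tool jog_arm, never from a script. Its argument "rows" is a list of rows, each a list of 2 entries, a list of its own where there are three numbers: the shift along the tool's x, y, z in mm, then the turn, a rotation vector about the tool's x, y, z in rad. A call has 1 to 10 rows; each row is the pose to reach, as a shift and turn from the pose commanded when the call began, along the tool's axes at that moment; what a row does not reach only later rows make up. A row lasts 1/10 s, in which the tool goes at most 50 mm and 8.59 degrees, less where a joint would pass 70% of its speed; a pose out of reach is approached as far as the arm can. A call with a gripper value outside its range is refused whole. "grip" is the finger opening in mm, from 0 to 85.4, set as the call begins (left out, the last holds). The fingers move at their own pace and stop on an object; "force" is the grip in N (left out, the last holds). Time passes only in rows, so rows that repeat a pose let the fingers close. It gives the time, the measured TCP pose, the force, the opening and the grip force at its end, in the units of the state.
- r.sense(): the state, without advancing time (a new reading comes with each control period).
- r.snapshot(name): name is "scene" or "top" or "wrist"; returns (picture, depth): 420x560x3 uint8, blue, green, red; 420x560 float32, mm along the optical axis (not along the pixel's ray), 0 where there is no reading.
- r.camera_params(name): a dict with "fx", "fy", "cx", "cy" (pixels), "pose" (4x4, takes a point from camera to world coordinates); the wrist camera has in their place "tool_from_camera" (4x4, takes a point from camera to tool coordinates, whose origin is the TCP and whose axes are the flange's). Camera axes: x right, y down, z forward; pixel columns grow to the right and rows downward; lengths in mm; the calibration is good to about 2 mm. A picture is of the moment at which its call begins: read the wrist's pose just before it. camera_params takes no time and is no camera call.
- r.hand_in(): hands the job in; it is judged then, once.
The state is a dict: "time": time; "joint_pos": joint angles; "qd": joint speeds; "joint_efforts": joint torques, N m; "tool_pos": TCP position; "tcp_rot": TCP orientation; "ft_force": force on the tool from outside, world axes, zero at the start; "wrist_torque": the same for the moment, N m; "finger_gap": finger opening in mm; "grip_force": force on a finger pad.
Only numpy, scipy, OpenCV 4.12 (cv2) and the standard library are available. Lean on these libraries where they do the work, as an engineer would, in place of code of your own. Each camera call takes 0.05 s, during which the arm holds its last target. There are 200 camera calls.

## Working session

There is one attempt and no reset: what is moved stays moved. The work goes in short steps, Python scripts to look and compute and a tool call to move; the robot and the scene stay as the last step left them, time stands still between calls to the robot, and variables do not carry over. Pictures are saved under pics/ and viewed, at most 10 in all, crops included, and the job is handed in when it is done.

Besides the shell and the picture viewer there is one more tool, called by a JSON object that holds its "name" and its "arguments", one argument or row to a line. jog_arm: Moves the arm, as the interface text tells. Its arguments: {"type":"object","properties":{"rows":{"type":"array"},"grip":{"type":"number"},"force":{"type":"number"}},"required":["rows"]}

```bash
mkdir -p pics
python3 - <<'E'
from bench import r
import cv2,numpy as np
s=r.sense();print(s)
for n in("top","scene"):
    p,d=r.snapshot(n);cv2.imwrite(f"pics/{n}0.png",p);np.save(f"{n}0.npy",d)
    c=r.camera_params(n);print(n,c)
E
```

```text
{'time': 0.0, 'joint_pos': array([ 6.44933266e+01,  7.51579274e+00,  8.53293718e+01, -1.92126863e-03,
        8.72617839e+01, -4.89253158e+00]), 'qd': array([ 0.06733999,  0.08010128,  0.03579641, -0.09592761, -0.0167135 ,
       -0.03369165]), 'joint_efforts': array([ 3.02350876e-03, -5.69414341e+01, -5.00545835e+01,  2.69063403e-04,
        1.44531287e-02, -5.25624625e-05]), 'tool_pos': array([210.9899261 , 561.08802044, 230.2364123 ]), 'tcp_rot': array([-1.79893278e+02, -7.20940194e-03,  1.59385945e+02]), 'ft_force': array([-0.77868507, -1.1555745 , -0.70216297]), 'wrist_torque': array([-0.0150708 , -0.02558832,  0.01174615]), 'grip_force': 0.0, 'finger_gap': 85.48696607233738}
top {'fx': 402.6629154307382, 'fy': 402.6629154307382, 'cx': 281.9397876511661, 'cy': 207.6599648505816, 'pose': array([[ 1.17904311e-02, -9.91311245e-01,  1.31007636e-01,
         4.11526772e+02],
       [-9.99904392e-01, -1.26350908e-02, -5.61802211e-03,
         6.88044665e+01],
       [ 7.22450187e-03, -1.30928872e-01, -9.91365441e-01,
         9.57062616e+02],
       [ 0.00000000e+00,  0.00000000e+00,  0.00000000e+00,
         1.00000000e+00]])}
scene {'fx': 424.69285695121124, 'fy': 424.69285695121124, 'cx': 276.53693830624724, 'cy': 208.56250091315653, 'pose': array([[-7.85261343e-01,  3.42281644e-01, -5.15953388e-01,
         9.98733548e+02],
       [ 6.19117136e-01,  4.44371012e-01, -6.47478476e-01,
         6.02559846e+02],
       [ 7.65473224e-03, -8.27875402e-01, -5.60859808e-01,
         5.42032409e+02],
       [ 0.00000000e+00,  0.00000000e+00,  0.00000000e+00,
         1.00000000e+00]])}
```

View pics/top0.png

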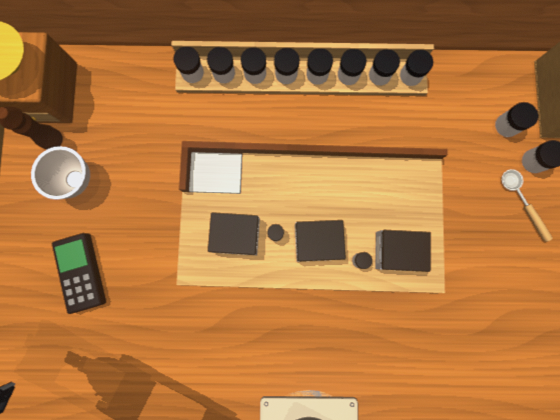

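View pics/scene0.png

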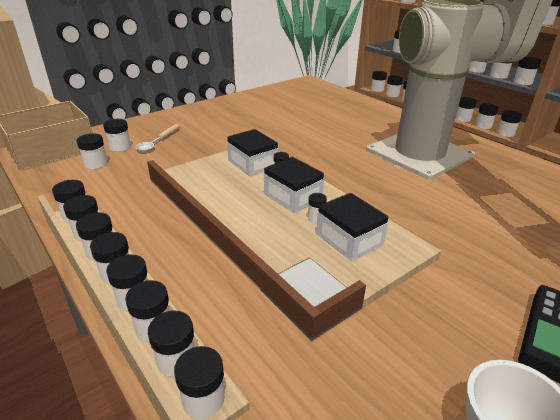

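The top view shows the plate at about (216,173) in the fence corner. The tin lids are at (234,234), (320,241) and (404,251), and the jars at (276,233) and (363,261). Next I'll turn these into positions using depth.

```bash
cat > h.py <<'E'
import cv2,numpy as np
from bench import r
def cloud(n,d):
    c=r.camera_params(n);v,u=np.mgrid[0:d.shape[0],0:d.shape[1]]
    P=np.stack([(u-c['cx'])/c['fx']*d,(v-c['cy'])/c['fy']*d,d],-1)
    return P@c['pose'][:3,:3].T+c['pose'][:3,3]
def look(name=None):
    p,d=r.snapshot("top")
    if name: cv2.imwrite(f"pics/{name}.png",p)
    return p,d
def px(u,v,z,n="top"):
    c=r.camera_params(n);w=c['pose'][:3,:3]@[(u-c['cx'])/c['fx'],(v-c['cy'])/c['fy'],1];o=c['pose'][:3,3]
    return o+w*(z-o[2])/w[2]
def blobs(d,lo,hi,amin=60):
    W=cloud("top",d);m=((W[...,2]>lo)&(W[...,2]<hi)&(d>0)).astype(np.uint8);m[:140]=0;m[300:]=0;m[:,:170]=0;m[:,460:]=0
    n,l,st,_=cv2.connectedComponentsWithStats(m)
    for i in range(1,n):
        if st[i,4]<amin: continue
        q=W[l==i];R=cv2.minAreaRect(q[:,:2].astype(np.float32))
        print(lo,st[i,4],"c",np.round(R[0],1),"size",np.round(R[1],1),"ang",round(R[2],2),"z",np.round(np.median(q[:,2]),1))
E
python3 - <<'E'
from h import *
d=np.load("top0.npy");blobs(d,82,100);blobs(d,66,80);blobs(d,45,62)
for n,u,v,z in[("boardTL?",178,285,20),("boardBR",444,292,20),("fence outer corner top",183,143,55),("fence outer right",446,150,55),("plateNL",190,192,20),("plateNR",241,194,20),("plateFR",243,154,20),("fence inner",190,153,20)]:print(n,px(u,v,z).round(1))
E
```

```text
82 1909 c [470.2 170.9] size [104.1  86.3] ang 87.05 z 88.6
82 1903 c [457.5 -18.9] size [ 86.  104.3] ang 3.14 z 88.7
82 1950 c [ 437.9 -204.6] size [105.5  85.9] ang 87.85 z 88.8
66 228 c [474.2  78.4] size [35.2 35.2] ang 0.76 z 73.6
66 65 c [ 440.1 -152.8] size [ 1.6 82.9] ang 87.38 z 71.5
66 238 c [ 415.5 -114.6] size [34.6 36. ] ang 0.65 z 73.6
45 2256 c [627.7  -7. ] size [113.9 615.9] ang 0.05 z 53.3
45 80 c [ 440.6 -152.5] size [ 1.9 84.6] ang 87.79 z 54.3
boardTL? [354.1 298.9  20. ]
boardBR [ 345.2 -310.    20. ]
fence outer corner top [678.1 293.5  55. ]
fence outer right [ 669.9 -313.7   55. ]
plateNL [569.8 280.5  20. ]
plateNR [566.6 160.3  20. ]
plateFR [663.4 158.   20. ]
fence inner [664.1 284.4  20. ]
```

Run:
```python
import cv2
p=cv2.imread("pics/top0.png");cv2.imwrite("pics/top0c.png",cv2.resize(p[135:300,170:370],None,fx=4,fy=3.6,interpolation=cv2.INTER_CUBIC))
```

```text
(no output)
```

View pics/top0c.png

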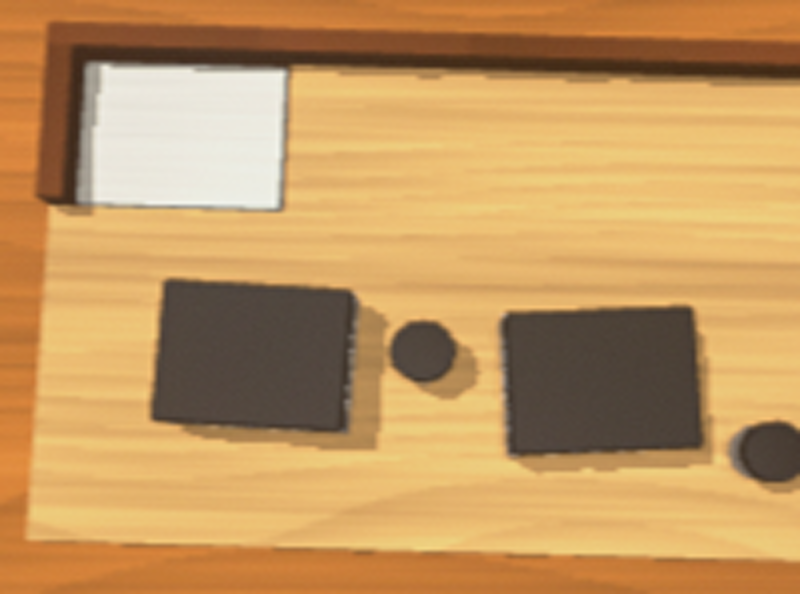

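The crop shows the plate's corners at crop (80,63) to (288,208), and the lids square enough to push. I'll fit the fence lines for the board frame.

Run:
```python
from h import *
d=np.load("top0.npy");W=cloud("top",d);m=(W[...,2]>45)&(W[...,2]<62)&(d>0)
for lab,cols in(("far fence",range(205,440)),):
    o=[];i=[]
    for u in cols:
        v=np.where(m[140:175,u])[0]+140
        if len(v): o.append(W[v[0],u,:2]);i.append(W[v[-1],u,:2])
    for q in(o,i):
        q=np.array(q);k=np.polyfit(q[:,1],q[:,0],1);print(lab,k, np.std(q[:,0]-np.polyval(k,q[:,1])))
o=[];i=[]
for v in range(158,190):
    u=np.where(m[v,170:215])[0]+170
    if len(u): o.append(W[v,u[0],:2]);i.append(W[v,u[-1],:2])
for q in(o,i):
    q=np.array(q);k=np.polyfit(q[:,0],q[:,1],1);print("side",k,np.polyval(k,620),np.std(q[:,1]-np.polyval(k,q[:,0])))
print(W[m][:, :2].min(0),W[m][:, :2].max(0))
```

```text
far fence [1.72220209e-02 6.78495716e+02] 0.8177299834207471
far fence [1.78527696e-02 6.64701288e+02] 0.47631823193224637
side [-8.35587855e-03  3.04221413e+02] 299.0407682653794 0.8025294738896402
side [-1.86457549e-02  2.96450268e+02] 284.88989979359457 0.39148996681949966
[ 394.60536587 -585.98812102] [927.70479395 650.4970648 ]
```

{"name": "jog_arm", "arguments": {
  "rows": [
    [[0,0,0],[0,0,0]]
  ],
  "grip": 60
}}

```text
time: 0.2
tool_pos: [211.1, 561.3, 230.6]
tcp_rot: [-179.9, -0.0, 159.4]
ft_force: [-0.1, 1.5, 0.1]
finger_gap: 73.0
grip_force: 0.0
```

{"name": "jog_arm", "arguments": {
  "rows": [
    [[-310,-302,90],[0,0,-0.342]],
    [[-310,-302,90],[0,0,-0.342]],
    [[-310,-302,90],[0,0,-0.342]],
    [[-310,-302,90],[0,0,-0.342]],
    [[-310,-302,90],[0,0,-0.342]],
    [[-310,-302,90],[0,0,-0.342]],
    [[-310,-302,90],[0,0,-0.342]],
    [[-310,-302,90],[0,0,-0.342]],
    [[-310,-302,90],[0,0,-0.342]],
    [[-310,-302,90],[0,0,-0.342]]
  ]
}}

```text
time: 1.2
tool_pos: [395.9, 165.2, 140.0]
tcp_rot: [-179.9, -0.1, 178.7]
ft_force: [0.4, 1.0, -0.2]
finger_gap: 59.8
grip_force: 0.0
```

{"name": "jog_arm", "arguments": {
  "rows": [
    [[0,4,50],[0,0,0]],
    [[0,4,100],[0,0,0]],
    [[0,4,107],[0,0,0]],
    [[0,4,107],[0,0,0]],
    [[-5,4,107],[0,0,0]],
    [[-5,4,107],[0,0,0]],
    [[-5,4,107],[0,0,0]]
  ]
}}

```text
time: 1.9
tool_pos: [402.1, 174.4, 36.6]
tcp_rot: [179.9, 0.2, 179.0]
ft_force: [-0.2, 1.0, -0.5]
finger_gap: 59.9
grip_force: 0.0
```

Run:
```python
from h import *
for i in range(3):
    s=r.sense();print(s['time'],s['tool_pos'].round(1),s['tcp_rot'].round(2),s['ft_force'].round(2),s['wrist_torque'].round(2))
    r.snapshot("wrist")
p,_=r.snapshot("wrist");cv2.imwrite("pics/w1.png",p)
```

```text
1.9 [402.1 174.4  36.6] [179.93   0.22 178.99] [-0.15  0.99 -0.53] [ 0.01  0.02 -0.  ]
1.95 [401.6 174.2  36.1] [1.7995e+02 1.7000e-01 1.7899e+02] [-0.38 -0.17 -0.38] [ 0.   -0.06  0.06]
2.0 [401.2 174.1  35.7] [1.7996e+02 1.3000e-01 1.7898e+02] [-0.09 -1.21  0.02] [-0.01  0.03 -0.03]
```

View pics/w1.png

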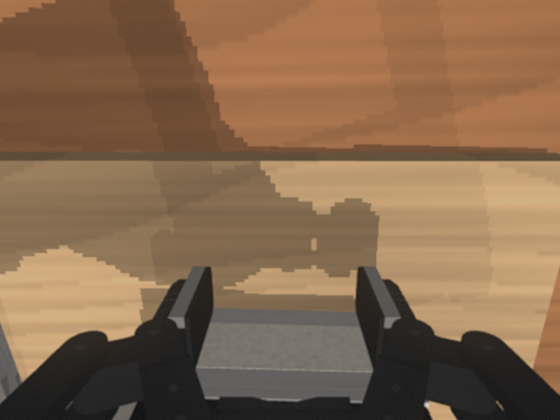

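The wrist view shows the board's near edge at row 155. The open fingers are at columns 190 and 370, with the tin's near face ahead of them at the bottom. Now I'll nudge forward.

{"name": "jog_arm", "arguments": {
  "rows": [
    [[-4,-2,1],[0,0,0]],
    [[-8,-2,2],[0,0,0]],
    [[-11,-2,2],[0,0,0]]
  ]
}}

```text
time: 2.4
tool_pos: [411.4, 171.3, 32.1]
tcp_rot: [-180.0, -0.0, 179.0]
ft_force: [-0.8, -0.4, -0.2]
finger_gap: 60.0
grip_force: 0.0
```

{"name": "jog_arm", "arguments": {
  "rows": [
    [[-2,0,0],[0,0,0]],
    [[-4,0,0],[0,0,0]]
  ]
}}

```text
time: 2.6
tool_pos: [415.0, 171.3, 32.0]
tcp_rot: [-180.0, -0.0, 179.0]
ft_force: [-1.5, -0.6, -1.0]
finger_gap: 60.0
grip_force: 0.0
```

{"name": "jog_arm", "arguments": {
  "rows": [
    [[-2,0,0],[0,0,0]],
    [[-4,0,0],[0,0,0]]
  ]
}}

```text
time: 2.8
tool_pos: [419.0, 171.4, 32.1]
tcp_rot: [-180.0, -0.0, 179.0]
ft_force: [-1.3, -0.4, -0.3]
finger_gap: 59.9
grip_force: 0.0
```

{"name": "jog_arm", "arguments": {
  "rows": [
    [[-2,0,0],[0,0,0]],
    [[-4,0,0],[0,0,0]]
  ]
}}

```text
time: 3.0
tool_pos: [423.2, 171.3, 32.3]
tcp_rot: [-180.0, -0.0, 179.0]
ft_force: [-1.8, -0.2, -0.4]
finger_gap: 59.9
grip_force: 0.0
```

{"name": "jog_arm", "arguments": {
  "rows": [
    [[-2,0,0],[0,0,0]],
    [[-4,0,0],[0,0,0]]
  ]
}}

```text
time: 3.2
tool_pos: [427.2, 171.3, 32.3]
tcp_rot: [180.0, 0.0, 179.0]
ft_force: [-0.8, -0.2, 0.4]
finger_gap: 60.2
grip_force: 0.0
```

{"name": "jog_arm", "arguments": {
  "rows": [
    [[-2,0,0],[0,0,0]],
    [[-4,0,0],[0,0,0]]
  ]
}}

```text
time: 3.4
tool_pos: [431.2, 171.1, 32.3]
tcp_rot: [-180.0, 0.0, 179.0]
ft_force: [-1.8, -0.3, -0.9]
finger_gap: 59.7
grip_force: 0.0
```

Run:
```python
from h import *
for i in range(8):
    s=r.sense();print(s['time'],s['tool_pos'].round(1),s['ft_force'].round(2))
    r.snapshot("wrist")
```

```text
3.4 [431.2 171.1  32.3] [-1.77 -0.28 -0.91]
3.45 [431.6 171.2  32.4] [-1.16 -1.12 -0.63]
3.5 [431.4 171.1  32.4] [-0.54  0.11  0.24]
3.55 [431.3 171.1  32.3] [-0.27 -0.05 -0.72]
3.6 [431.3 171.2  32.4] [ 0.24  0.21 -0.41]
3.65 [431.3 171.2  32.4] [-0.67  0.41 -0.22]
3.7 [431.3 171.2  32.4] [-0.41  0.04 -0.08]
3.75 [431.3 171.2  32.4] [0.98 0.33 0.55]
```

{"name": "jog_arm", "arguments": {
  "rows": [
    [[39,0,0],[0,0,0]],
    [[39,-50,0],[0,0,0]],
    [[39,-100,0],[0,0,0]],
    [[39,-150,0],[0,0,0]],
    [[39,-190,0],[0,0,0]],
    [[39,-190,0],[0,0,0]],
    [[37,-190,0],[0,0,0]],
    [[37,-190,0],[0,0,0]],
    [[35,-190,0],[0,0,0]],
    [[33,-190,0],[0,0,0]]
  ]
}}

```text
time: 4.8
tool_pos: [394.9, -17.2, 32.2]
tcp_rot: [180.0, -0.0, 179.1]
ft_force: [-0.3, -0.8, -0.2]
finger_gap: 60.1
grip_force: 0.0
```

{"name": "jog_arm", "arguments": {
  "rows": [
    [[-2,0,0],[0,0,0]],
    [[-4,0,0],[0,0,0]],
    [[-6,0,0],[0,0,0]]
  ]
}}

```text
time: 5.1
tool_pos: [399.9, -17.8, 31.7]
tcp_rot: [180.0, -0.1, 179.0]
ft_force: [-3.0, 1.7, -0.1]
finger_gap: 60.2
grip_force: 0.0
```

{"name": "jog_arm", "arguments": {
  "rows": [
    [[-2,0,0],[0,0,0]],
    [[-4,0,0],[0,0,0]]
  ]
}}

```text
time: 5.3
tool_pos: [404.5, -18.3, 32.0]
tcp_rot: [180.0, -0.0, 179.0]
ft_force: [-4.5, 1.9, -0.8]
finger_gap: 59.7
grip_force: 0.0
```

{"name": "jog_arm", "arguments": {
  "rows": [
    [[-2,0,0],[0,0,0]],
    [[-4,0,0],[0,0,0]]
  ]
}}

```text
time: 5.5
tool_pos: [408.3, -18.6, 32.1]
tcp_rot: [-180.0, -0.1, 179.0]
ft_force: [-6.1, 1.1, 0.7]
finger_gap: 60.3
grip_force: 0.0
```

{"name": "jog_arm", "arguments": {
  "rows": [
    [[-2,0,0],[0,0,0]],
    [[-4,0,0],[0,0,0]]
  ]
}}

```text
time: 5.7
tool_pos: [412.2, -18.7, 32.1]
tcp_rot: [-180.0, -0.1, 179.0]
ft_force: [-6.2, -0.2, 1.2]
finger_gap: 59.6
grip_force: 0.0
```

{"name": "jog_arm", "arguments": {
  "rows": [
    [[-2,0,0],[0,0,0]],
    [[-4,0,0],[0,0,0]]
  ]
}}

```text
time: 5.9
tool_pos: [416.2, -18.8, 32.1]
tcp_rot: [-180.0, -0.1, 179.0]
ft_force: [-6.0, 0.2, 1.1]
finger_gap: 60.0
grip_force: 0.0
```

{"name": "jog_arm", "arguments": {
  "rows": [
    [[-2,0,0],[0,0,0]],
    [[-4,0,0],[0,0,0]]
  ]
}}

```text
time: 6.1
tool_pos: [420.2, -18.9, 32.1]
tcp_rot: [-180.0, -0.1, 179.0]
ft_force: [-5.9, 0.3, 0.9]
finger_gap: 59.8
grip_force: 0.0
```

{"name": "jog_arm", "arguments": {
  "rows": [
    [[-2,0,0],[0,0,0]],
    [[-4,0,0],[0,0,0]]
  ]
}}

```text
time: 6.3
tool_pos: [424.2, -19.0, 32.1]
tcp_rot: [-180.0, -0.1, 179.0]
ft_force: [-6.6, 0.0, 1.6]
finger_gap: 59.6
grip_force: 0.0
```

The middle tin drags at about 6 N against about 1.4 N for the left one, so the middle tin is the full one. I'll push it on towards the far fence.

{"name": "jog_arm", "arguments": {
  "rows": [
    [[-5,0,0],[0,0,0]],
    [[-12,0,0],[0,0,0]],
    [[-20,0,0],[0,0,0]],
    [[-28,0,0],[0,0,0]],
    [[-36,0,0],[0,0,0]],
    [[-44,0,0],[0,0,0]],
    [[-52,0,0],[0,0,0]],
    [[-60,0,0],[0,0,0]],
    [[-68,0,0],[0,0,0]],
    [[-74,0,0],[0,0,0]]
  ]
}}

```text
time: 7.3
tool_pos: [498.7, -20.3, 32.1]
tcp_rot: [-180.0, -0.1, 179.0]
ft_force: [-4.9, -0.5, -0.1]
finger_gap: 60.0
grip_force: 0.0
```

{"name": "jog_arm", "arguments": {
  "rows": [
    [[-6,0,0],[0,0,0]],
    [[-12,0,0],[0,0,0]],
    [[-18,0,0],[0,0,0]],
    [[-24,0,0],[0,0,0]],
    [[-30,0,0],[0,0,0]],
    [[-36,0,0],[0,0,0]],
    [[-42,0,0],[0,0,0]],
    [[-47,0,0],[0,0,0]],
    [[-49,0,0],[0,0,0]],
    [[-50,0,0],[0,0,0]]
  ]
}}

```text
time: 8.3
tool_pos: [548.4, -21.2, 32.0]
tcp_rot: [-180.0, -0.1, 179.0]
ft_force: [-7.7, -1.0, 2.2]
finger_gap: 60.1
grip_force: 0.0
```

Run:
```python
from h import *
p,d=look("t1");s=r.sense();print(s['time'],s['tool_pos'],s['tcp_rot'],s['ft_force'])
blobs(d,82,100);blobs(d,66,80)
cv2.imwrite("pics/t1c.png",cv2.resize(p[135:300,170:460],None,fx=2.7,fy=2.7,interpolation=cv2.INTER_CUBIC))
```

```text
8.35 [548.40378952 -21.23781922  32.00389564] [-1.79989563e+02 -7.35878355e-02  1.78959580e+02] [-5.13012324  0.15625796  1.2349718 ]
82 1889 c [488.4 171.3] size [104.5  86. ] ang 89.04 z 88.5
82 1172 c [ 437.1 -224.8] size [65.4 85.9] ang 87.83 z 88.7
66 228 c [474.2  78.4] size [35.3 35.3] ang 0.07 z 73.7
66 165 c [ 416.1 -108.3] size [23.3 35.5] ang 85.56 z 73.7
```

View pics/t1c.png

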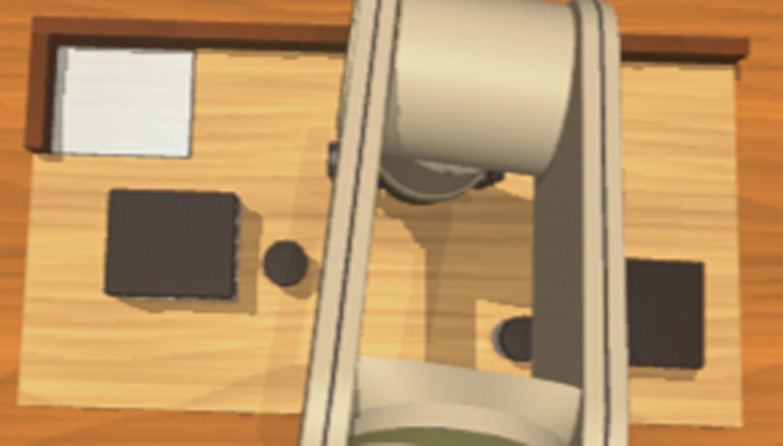

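The crop shows the left tin at (172,243) square to the board, both jars unmoved at (285,263) and (515,338), and the full tin hidden under the arm. The tin's centre sits 57 mm ahead of the TCP. I'll push 12 mm more, then go round to the tin's -y side.

{"name": "jog_arm", "arguments": {
  "rows": [
    [[-4,0,0],[0,0,0]],
    [[-8,0,0],[0,0,0]],
    [[-11,0,0],[0,0,0]],
    [[-12,0,0],[0,0,0]],
    [[-12,0,0],[0,0,0]]
  ]
}}

```text
time: 8.85
tool_pos: [560.5, -21.4, 32.0]
tcp_rot: [-180.0, -0.0, 179.0]
ft_force: [-3.4, -1.0, -0.7]
finger_gap: 59.6
grip_force: 0.0
```

{"name": "jog_arm", "arguments": {
  "rows": [
    [[20,0,0],[0,0,0]],
    [[20,0,-50],[0,0,0]],
    [[20,0,-100],[0,0,0]],
    [[-20,-20,-110],[0,0,0.15]],
    [[-53,-60,-110],[0,0,0.3]],
    [[-53,-88,-110],[0,0,0.45]],
    [[-53,-88,-110],[0,0,0.6]],
    [[-53,-88,-110],[0,0,0.75]],
    [[-53,-88,-110],[0,0,0.9]],
    [[-53,-88,-110],[0,0,1.05]]
  ],
  "grip": 30
}}

```text
time: 9.85
tool_pos: [613.2, -110.8, 142.9]
tcp_rot: [179.9, 0.1, 118.4]
ft_force: [-0.1, 0.5, -0.1]
finger_gap: 29.6
grip_force: 0.0
```

{"name": "jog_arm", "arguments": {
  "rows": [
    [[0,0,0],[0,0,0.15]],
    [[0,0,0],[0,0,0.3]],
    [[0,0,0],[0,0,0.45]],
    [[0,0,0],[0,0,0.521]],
    [[0,0,0],[0,0,0.521]],
    [[0,0,0],[0,0,0.521]]
  ]
}}

```text
time: 10.45
tool_pos: [612.7, -110.4, 142.7]
tcp_rot: [179.9, 0.0, 89.1]
ft_force: [-0.1, -0.9, -0.3]
finger_gap: 29.9
grip_force: 0.0
```

Run:
```python
from h import *
p,d=look("t2");s=r.sense();print(s['time'],s['tool_pos'],s['tcp_rot'],s['ft_force'],s['finger_gap'])
blobs(d,82,95);blobs(d,66,80)
cv2.imwrite("pics/t2c.png",cv2.resize(p[135:300,170:460],None,fx=2.7,fy=2.7,interpolation=cv2.INTER_CUBIC))
```

```text
10.5 [ 612.56020979 -110.33347195  142.61887082] [1.79940879e+02 1.61815892e-02 8.90865905e+01] [-0.79019277 -0.47499191 -0.20881193] 29.98525601483784
82 1774 c [617.7 -21.5] size [103.   86.6] ang 88.91 z 88.6
82 1891 c [488.5 171.2] size [104.5  86.2] ang 89.01 z 88.7
66 227 c [474.3  78.4] size [35.4 35.2] ang 1.09 z 73.5
```

View pics/t2c.png

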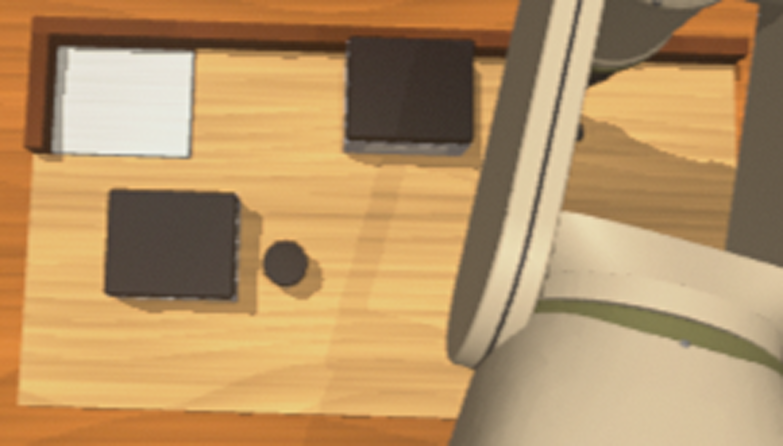

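The crop shows the full tin square next to the fence at (410,92), with the left tin and jar 1 unchanged. It is about 4 mm off the far fence. I'll lower the tool and push along +y.

{"name": "jog_arm", "arguments": {
  "rows": [
    [[0,0,50],[0,0,0]],
    [[0,0,95],[0,0,0]],
    [[0,0,110],[0,0,0]],
    [[0,0,110],[0,0,0]],
    [[6,0,110],[0,0,0]],
    [[12,0,110],[0,0,0]],
    [[18,0,110],[0,0,0]],
    [[22,0,110],[0,0,0]],
    [[26,0,110],[0,0,0]],
    [[30,0,110],[0,0,0]]
  ]
}}

```text
time: 11.5
tool_pos: [613.9, -81.5, 34.1]
tcp_rot: [179.8, 0.2, 89.0]
ft_force: [0.2, -8.8, 4.5]
finger_gap: 30.2
grip_force: 0.0
```

{"name": "jog_arm", "arguments": {
  "rows": [
    [[6,0,0],[0,0,0]],
    [[14,0,0],[0,0,0]],
    [[22,0,0],[0,0,0]],
    [[30,0,0],[0,0,0]],
    [[38,0,0],[0,0,0]],
    [[46,0,0],[0,0,0]],
    [[54,0,0],[0,0,0]],
    [[62,0,0],[0,0,0]],
    [[70,0,0],[0,0,0]],
    [[78,0,0],[0,0,0]]
  ]
}}

```text
time: 12.5
tool_pos: [615.4, -3.5, 34.1]
tcp_rot: [179.8, 0.1, 88.9]
ft_force: [0.1, -8.5, 4.4]
finger_gap: 30.1
grip_force: 0.0
```

{"name": "jog_arm", "arguments": {
  "rows": [
    [[8,0,0],[0,0,0]],
    [[16,0,0],[0,0,0]],
    [[24,0,0],[0,0,0]],
    [[32,0,0],[0,0,0]],
    [[40,0,0],[0,0,0]],
    [[48,0,0],[0,0,0]],
    [[56,0,0],[0,0,0]],
    [[64,0,0],[0,0,0]],
    [[72,0,0],[0,0,0]],
    [[77,0,0],[0,0,0]]
  ]
}}

```text
time: 13.5
tool_pos: [616.6, 74.0, 33.8]
tcp_rot: [179.9, 0.1, 89.0]
ft_force: [-0.4, -9.8, 4.9]
finger_gap: 30.0
grip_force: 0.0
```

Run:
```python
from h import *
p,d=look();s=r.sense();print(s['time'],s['tool_pos'],s['tcp_rot'],s['ft_force'],s['finger_gap'])
blobs(d,82,95,300);blobs(d,66,80)
```

```text
13.55 [616.56266272  74.75677111  33.82499631] [1.79853770e+02 7.97921591e-02 8.89753129e+01] [ 0.83704593 -5.01271398  2.13433856] 30.002804592491444
82 544 c [613.6 111.2] size [60.4 76.8] ang 88.57 z 88.7
82 551 c [488.3 207.7] size [84.8 31.9] ang 0.23 z 88.6
82 1951 c [ 438.  -204.7] size [105.5  86.2] ang 87.85 z 88.8
66 233 c [ 415.6 -114.3] size [34.6 35.6] ang 0.96 z 73.6
```

{"name": "jog_arm", "arguments": {
  "rows": [
    [[6,0,0],[0,0,0]],
    [[14,0,0],[0,0,0]],
    [[22,0,0],[0,0,0]],
    [[30,0,0],[0,0,0]],
    [[38,0,0],[0,0,0]],
    [[46,0,0],[0,0,0]],
    [[54,0,0],[0,0,0]],
    [[62,0,0],[0,0,0]],
    [[68,0,0],[0,0,0]],
    [[74,0,0],[0,0,0]]
  ]
}}

```text
time: 14.55
tool_pos: [616.6, 149.0, 32.2]
tcp_rot: [-180.0, 0.0, 89.0]
ft_force: [0.8, -5.2, -1.0]
finger_gap: 29.9
grip_force: 0.0
```

{"name": "jog_arm", "arguments": {
  "rows": [
    [[3,0,0],[0,0,0]],
    [[6,0,0],[0,0,0]],
    [[8,0,0],[0,0,0]]
  ]
}}

```text
time: 14.85
tool_pos: [616.8, 156.9, 32.2]
tcp_rot: [-180.0, 0.0, 89.0]
ft_force: [0.1, -4.6, -0.5]
finger_gap: 29.9
grip_force: 0.0
```

Run:
```python
from h import *
p,d=look();s=r.sense();print(s['time'],s['tool_pos'],s['tcp_rot'],s['ft_force'],s['finger_gap'])
blobs(d,80,95,100)
cv2.imwrite("pics/t3c.png",cv2.resize(p[135:300,170:460],None,fx=2.7,fy=2.7,interpolation=cv2.INTER_CUBIC))
```

```text
14.9 [616.8218115  157.22533944  32.21744515] [-1.79989482e+02 -5.35193078e-03  8.89774362e+01] [-0.36551582 -4.08524671 -2.03413505] 30.165138316639187
80 767 c [613.1 211.4] size [77.9 78.8] ang 4.44 z 87.0
80 299 c [521.7 171.4] size [ 20.  102.5] ang 1.74 z 88.5
80 1959 c [ 438.1 -204.8] size [105.4  86.3] ang 87.82 z 88.7
```

View pics/t3c.png

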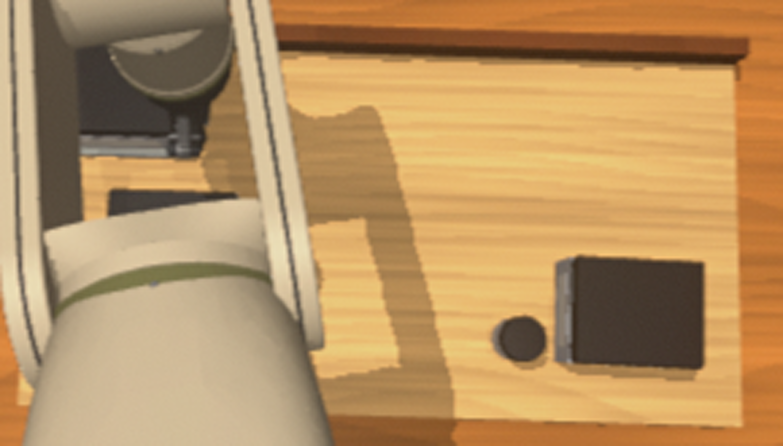

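The crop shows the right tin at (640,312) and jar 2 at (520,338) untouched. The full tin is near the corner at (130,95), partly hidden by the arm. I'll finish the +y push in small steps.

{"name": "jog_arm", "arguments": {
  "rows": [
    [[1.5,0,0],[0,0,0]],
    [[3,0,0],[0,0,0]],
    [[4,0,0],[0,0,0]]
  ]
}}

```text
time: 15.2
tool_pos: [617.0, 160.8, 32.3]
tcp_rot: [180.0, 0.0, 89.0]
ft_force: [-0.3, -4.8, -0.3]
finger_gap: 29.8
grip_force: 0.0
```

{"name": "jog_arm", "arguments": {
  "rows": [
    [[1,0,0],[0,0,0]],
    [[2,0,0],[0,0,0]],
    [[2,0,0],[0,0,0]]
  ]
}}

```text
time: 15.5
tool_pos: [617.0, 163.0, 32.3]
tcp_rot: [-180.0, -0.0, 89.0]
ft_force: [0.8, -3.9, -2.1]
finger_gap: 30.1
grip_force: 0.0
```

{"name": "jog_arm", "arguments": {
  "rows": [
    [[1,0,0],[0,0,0]],
    [[2,0,0],[0,0,0]],
    [[2,0,0],[0,0,0]]
  ]
}}

```text
time: 15.8
tool_pos: [617.1, 165.0, 32.3]
tcp_rot: [180.0, -0.0, 89.0]
ft_force: [0.1, -5.2, -1.3]
finger_gap: 30.1
grip_force: 0.0
```

{"name": "jog_arm", "arguments": {
  "rows": [
    [[1,0,0],[0,0,0]],
    [[1.5,0,0],[0,0,0]],
    [[1.5,0,0],[0,0,0]]
  ]
}}

```text
time: 16.1
tool_pos: [617.1, 166.4, 32.3]
tcp_rot: [-180.0, -0.0, 89.0]
ft_force: [0.9, -4.4, -1.8]
finger_gap: 30.0
grip_force: 0.0
```

{"name": "jog_arm", "arguments": {
  "rows": [
    [[1,0,0],[0,0,0]],
    [[1,0,0],[0,0,0]]
  ]
}}

```text
time: 16.3
tool_pos: [617.1, 167.5, 32.3]
tcp_rot: [180.0, -0.0, 89.0]
ft_force: [0.3, -3.9, -0.2]
finger_gap: 29.9
grip_force: 0.0
```

{"name": "jog_arm", "arguments": {
  "rows": [
    [[1,0,0],[0,0,0]],
    [[1,0,0],[0,0,0]]
  ]
}}

```text
time: 16.5
tool_pos: [617.1, 167.8, 32.3]
tcp_rot: [-180.0, 0.1, 89.0]
ft_force: [-1.0, -5.9, -0.6]
finger_gap: 29.9
grip_force: 0.0
```

{"name": "jog_arm", "arguments": {
  "rows": [
    [[1,0,0],[0,0,0]],
    [[1,0,0],[0,0,0]],
    [[1,0,0],[0,0,0]]
  ]
}}

```text
time: 16.8
tool_pos: [617.1, 167.8, 32.2]
tcp_rot: [-180.0, 0.1, 88.9]
ft_force: [-1.9, -11.7, 0.2]
finger_gap: 29.9
grip_force: 0.0
```

The tin is against the side stop. I'll back off and go round to its near face.

{"name": "jog_arm", "arguments": {
  "rows": [
    [[-20,0,0],[0,0,0]],
    [[-20,0,-50],[0,0,0]],
    [[-20,0,-100],[0,0,0]],
    [[0,-40,-110],[0,0,-0.15]],
    [[30,-63,-110],[0,0,-0.3]],
    [[69,-63,-110],[0,0,-0.45]],
    [[69,-63,-110],[0,0,-0.6]],
    [[69,-63,-110],[0,0,-0.75]],
    [[69,-63,-110],[0,0,-0.9]],
    [[69,-63,-110],[0,0,-1.05]]
  ]
}}

```text
time: 17.8
tool_pos: [555.4, 240.8, 142.8]
tcp_rot: [179.9, -0.0, 149.5]
ft_force: [-0.7, 0.4, -0.3]
finger_gap: 29.9
grip_force: 0.0
```

{"name": "jog_arm", "arguments": {
  "rows": [
    [[0,0,0],[0,0,-0.15]],
    [[0,0,0],[0,0,-0.3]],
    [[0,0,0],[0,0,-0.45]],
    [[0,0,0],[0,0,-0.521]],
    [[0,0,0],[0,0,-0.521]],
    [[0,0,0],[0,0,-0.521]],
    [[0,0,0],[0,0,-0.521]]
  ]
}}

```text
time: 18.5
tool_pos: [555.4, 239.8, 142.5]
tcp_rot: [180.0, 0.0, 178.9]
ft_force: [0.5, -0.2, 0.0]
finger_gap: 30.5
grip_force: 0.0
```

Run:
```python
from h import *
p,d=look();s=r.sense();print(s['time'],s['tool_pos'],s['tcp_rot'],s['ft_force'],s['finger_gap'])
blobs(d,80,95,100)
p2,d2=r.snapshot("scene")
W=cloud("scene",d2);m=(W[...,2]>80)&(W[...,2]<96)&(W[...,0]>560)&(W[...,0]<680)&(W[...,1]>160)&(W[...,1]<300)
q=W[m];print(len(q),cv2.minAreaRect(q[:,:2].astype(np.float32)),np.median(q[:,2]))
m=(W[...,2]>80)&(W[...,2]<96)&(W[...,0]>430)&(W[...,0]<545)&(W[...,1]>100)&(W[...,1]<240)
q=W[m];print(len(q),cv2.minAreaRect(q[:,:2].astype(np.float32)),np.median(q[:,2]))
cv2.imwrite("pics/s4.png",p2)
```

```text
18.55 [555.38161019 239.73510238 142.39016569] [1.79979660e+02 7.08711059e-03 1.78909831e+02] [ 0.46442723 -0.13895214  0.27900227] 29.45458357160663
80 842 c [620.8 214. ] size [69.2 86.1] ang 88.79 z 85.6
80 1396 c [488.3 163.6] size [89.1 86.1] ang 89.08 z 88.6
80 1962 c [ 437.8 -204.7] size [105.6  86.1] ang 88.19 z 88.8
2382 ((621.7361450195312, 232.3118896484375), (104.66899871826172, 87.77210998535156), 88.49950408935547) 85.65582253811723
1139 ((488.9250793457031, 171.93809509277344), (104.5540771484375, 88.27130126953125), 88.84852600097656) 88.34700838893303
```

View pics/s4.png

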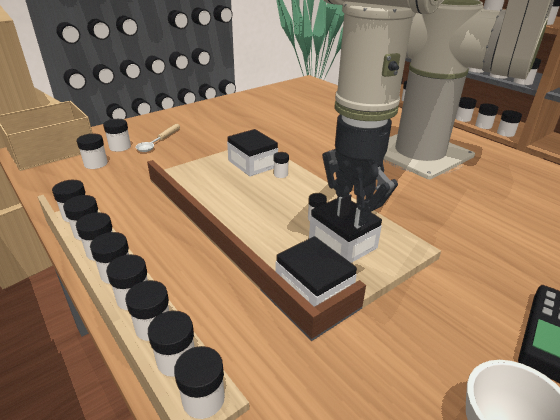

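The scene view shows the full tin in the corner at (317,268), with its lid 3 mm lower, so the plate is sunk. It is still about 5 mm off the far fence. I'll lower the fingers between the tins and push gently.

{"name": "jog_arm", "arguments": {
  "rows": [
    [[1,4,40],[0,0,0]],
    [[1,4,80],[0,0,0]],
    [[1,4,105],[0,0,0]],
    [[1,4,109],[0,0,0]],
    [[1,4,109],[0,0,0]],
    [[1,4,109],[0,0,0]]
  ]
}}

```text
time: 19.2
tool_pos: [555.9, 243.9, 35.4]
tcp_rot: [179.9, 0.2, 179.0]
ft_force: [-0.3, 1.1, 0.5]
finger_gap: 30.6
grip_force: 0.0
```

{"name": "jog_arm", "arguments": {
  "rows": [
    [[-2,0,0],[0,0,0]],
    [[-4,0,0],[0,0,0]],
    [[-6,0,0],[0,0,0]],
    [[-8,0,0],[0,0,0]],
    [[-9,0,0],[0,0,0]]
  ]
}}

```text
time: 19.7
tool_pos: [563.8, 243.3, 33.5]
tcp_rot: [180.0, 0.0, 179.0]
ft_force: [0.4, -0.8, -0.7]
finger_gap: 30.0
grip_force: 0.0
```

{"name": "jog_arm", "arguments": {
  "rows": [
    [[-1,0,0],[0,0,0]],
    [[-2,0,0],[0,0,0]],
    [[-2,0,0],[0,0,0]]
  ]
}}

```text
time: 20.0
tool_pos: [564.1, 243.3, 32.7]
tcp_rot: [-180.0, -0.2, 179.0]
ft_force: [-6.1, 0.8, 3.1]
finger_gap: 30.1
grip_force: 0.0
```

{"name": "jog_arm", "arguments": {
  "rows": [
    [[-1,0,0],[0,0,0]],
    [[-1,0,0],[0,0,0]]
  ]
}}

```text
time: 20.2
tool_pos: [564.8, 243.2, 32.6]
tcp_rot: [-180.0, -0.2, 179.0]
ft_force: [-7.3, 0.2, 3.2]
finger_gap: 30.0
grip_force: 0.0
```

{"name": "jog_arm", "arguments": {
  "rows": [
    [[-1,0,0],[0,0,0]],
    [[-1,0,0],[0,0,0]]
  ]
}}

```text
time: 20.4
tool_pos: [565.8, 243.2, 32.6]
tcp_rot: [-180.0, -0.2, 179.0]
ft_force: [-7.1, -0.1, 4.2]
finger_gap: 30.2
grip_force: 0.0
```

{"name": "jog_arm", "arguments": {
  "rows": [
    [[-1,0,0],[0,0,0]],
    [[-2,0,0],[0,0,0]]
  ]
}}

```text
time: 20.6
tool_pos: [567.6, 243.2, 32.6]
tcp_rot: [-180.0, -0.2, 179.0]
ft_force: [-8.6, 0.7, 2.8]
finger_gap: 29.9
grip_force: 0.0
```

{"name": "jog_arm", "arguments": {
  "rows": [
    [[-1,0,0],[0,0,0]],
    [[-1,0,0],[0,0,0]]
  ]
}}

```text
time: 20.8
tool_pos: [568.7, 243.2, 32.5]
tcp_rot: [-180.0, -0.2, 179.0]
ft_force: [-6.9, 0.8, 2.8]
finger_gap: 29.7
grip_force: 0.0
```

{"name": "jog_arm", "arguments": {
  "rows": [
    [[-1,0,0],[0,0,0]],
    [[-1,0,0],[0,0,0]]
  ]
}}

```text
time: 21.0
tool_pos: [568.7, 243.2, 32.2]
tcp_rot: [-180.0, -0.3, 179.0]
ft_force: [-12.0, -0.4, 5.0]
finger_gap: 30.1
grip_force: 0.0
```

The tin has stopped against the far fence at 12 N. I'll retreat and check.

{"name": "jog_arm", "arguments": {
  "rows": [
    [[6,0,0],[0,0,0]],
    [[13,0,0],[0,0,0]],
    [[13,0,0],[0,0,0]],
    [[13,0,-40],[0,0,0]],
    [[13,0,-90],[0,0,0]],
    [[40,0,-130],[0,0,0]],
    [[90,0,-150],[0,0,0]],
    [[140,0,-150],[0,0,0]],
    [[150,0,-150],[0,0,0]],
    [[150,0,-150],[0,0,0]]
  ]
}}

```text
time: 22.0
tool_pos: [420.1, 246.1, 183.8]
tcp_rot: [180.0, 0.1, 179.1]
ft_force: [1.0, -0.0, 0.2]
finger_gap: 29.7
grip_force: 0.0
```

Run:
```python
from h import *
p,d=look();s=r.sense();print(s['time'],s['tool_pos'],s['ft_force'])
blobs(d,80,95,100);blobs(d,66,79)
p2,d2=r.snapshot("scene");W=cloud("scene",d2)
for b in((560,690,160,300),(430,545,100,240)):
    m=(W[...,2]>80)&(W[...,2]<96)&(W[...,0]>b[0])&(W[...,0]<b[1])&(W[...,1]>b[2])&(W[...,1]<b[3]);q=W[m]
    print(len(q),cv2.minAreaRect(q[:,:2].astype(np.float32)),np.median(q[:,2]))
cv2.imwrite("pics/s5.png",cv2.resize(p2[120:350,130:450],None,fx=2.4,fy=2.4,interpolation=cv2.INTER_CUBIC))
```

```text
22.05 [421.47547686 246.08084364 183.96216271] [0.02679165 0.10492781 0.52372372]
80 1774 c [625.9 231.4] size [104.3  86.7] ang 88.83 z 85.5
80 1894 c [488.5 171.2] size [104.4  86.3] ang 89.06 z 88.6
80 1962 c [ 437.9 -204.8] size [106.  86.] ang 87.86 z 88.7
66 228 c [474.3  78.5] size [35.3 35.3] ang 89.89 z 73.6
66 60 c [ 440.  -152.6] size [ 1.5 82.8] ang 87.93 z 72.0
66 238 c [ 415.5 -114.2] size [34.6 35.4] ang 0.53 z 73.6
2405 ((626.4769287109375, 231.92132568359375), (105.08832550048828, 87.3572998046875), 89.14541625976562) 85.68560289211553
1661 ((489.3978271484375, 171.3098602294922), (105.59131622314453, 87.5606460571289), 89.15670776367188) 88.45251096360886
```

View pics/s5.png

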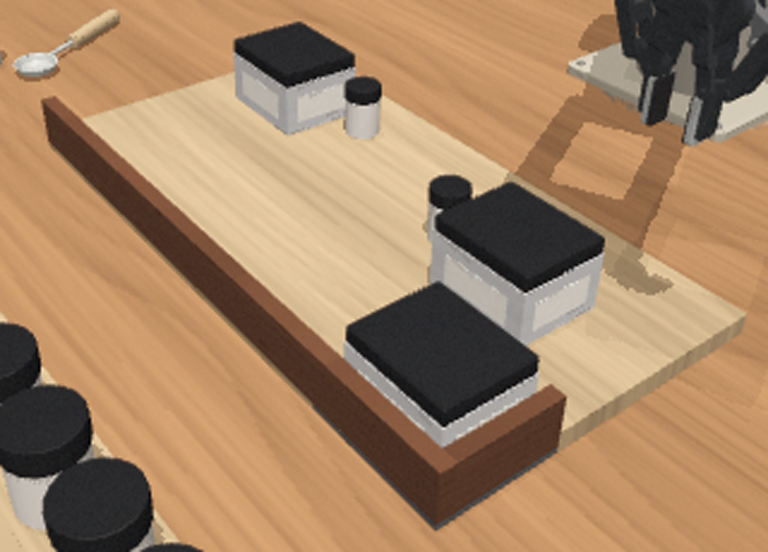

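The crop shows the full tin seated in the corner at (440,365), lid sunk 3 mm and flush with both stops. The left tin has moved 18 mm, and the right tin and both jars are unmoved.

```bash
python3 -c "
from bench import r
print(r.hand_in())"
```

```text
the job is handed in; nothing more can be done
None
```

The full tin was the middle one; it now sits in the fence corner against both stops with the plate sunk about 3 mm, and the job is handed in (the hand-in gave no verdict). The left tin moved about 18 mm; the right tin (never nudged) and both jars did not move.

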